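# Set out steel stock on its measuring rests

### The job

Set the four pieces of cut steel stock out for measuring, each on the rest made for it: the round bar lying bedded in the V-rest and the flat bar lying flat in the two forks, both about centred lengthwise; the square tube standing upright inside the square pocket and the round tube standing upright inside the round pocket. Let go of them all, and leave the dressing stick and the bolt where they lie.

Things in the scene. Friction and masses are not known exactly. Their poses are not given: they have to be found in the camera images.
- round_bar_center (a point): Centre of the loose solid round steel bar, bare grey metal, 20 mm diameter, 125 mm long, about 0.3 kg, lying on the bench. Its y axis runs along the bar; z is up at the start.
- flat_bar_center (a point): Centre of the loose ground flat steel bar, bare grey metal, 110 mm long, 30 mm wide, 10 mm thick, about 0.26 kg, lying flat. Its y axis runs along the length, x across the 30 mm width, z up.
- square_tube_center (a point): Centre (half-way up) of the loose offcut of dark steel square tube, 40 x 40 mm outside, 3 mm wall, 45 mm tall, standing upright with its open end up, about 0.12 kg. x and y are square to its side faces, z up.
- round_tube_center (a point): Centre (half-way up) of the loose offcut of dark steel round tube, 34 mm outside diameter, 75 mm tall, standing upright with its open end up, about 0.16 kg. z is up.
- v_rest_seat (a point): Fixed rest for the round bar: grey plate 46 x 104 x 8 mm with two upward-open 90 degree Vs of angle iron. This point: centre of the bedded bar, 36 mm above the bench; the bar lies along its y axis. Each V is 22 mm wide along y, centred 36 mm either side of this point, 57 mm over its edges along x, bottom 22 and tops 46 mm above the bench; 50 mm gap between for fingers.
- fork_rest_seat (a point): Fixed rest for the flat bar: grey plate 46 x 104 x 8 mm with two flat-bottomed U-shaped steel forks. This point: centre of the seated bar, 29 mm above the bench; the bar lies along its y axis. Each fork is 22 mm wide along y, centred 36 mm either side of this point; slot 46 mm wide along x, floor 24 mm, cheeks (6 mm thick) 33 mm above the bench; 50 mm gap between for fingers.
- square_pocket_seat (a point): Seat of the square pocket for the square tube: where the centre of the tube is when it stands in the pocket, 28.5 mm above the bench. Fixed to the bench: a 74 mm square grey plate with a low square steel rim, 56 x 56 mm inside, 66 x 66 mm outside; floor 6 mm and rim 14 mm above the bench. x and y are square to the rim's sides, z up.
- round_pocket_seat (a point): Seat of the round pocket for the round tube: where the centre of the tube is when it stands in the pocket, 43.5 mm above the bench. Fixed to the bench: a grey disc 74 mm across with a low round steel rim, 52 mm inside diameter, 62 mm outside; floor 6 mm and rim 16 mm above the bench. z up.
- dressing_stick_center (a point): Centre of the loose abrasive dressing stick, a dark rough square stick 25 x 25 x 120 mm, lying along its y axis. It is not steel stock and is to be left alone.
- hex_bolt_center (a point): Centre of the shank of the loose M16 hexagon bolt, 71 mm long, lying along its y axis towards the back of the bench; to be left alone.
Mind the look-alikes: they are no part of the job. Leave any red look-alike of the part that bears round_tube_center alone.

How it is judged (in metres and radians):
At the end, for the whole second after the job is handed in: Within 4 mm of seat height and at rest, released: round bar along the Vs (8 mm across, 15 mm lengthwise), flat bar flat along the forks (10 mm across, 15 mm lengthwise), each tube upright in its own pocket (12 mm) (x of round_bar_center in the frame of v_rest_seat between -0.008 and 0.008 m and y of round_bar_center in the frame of v_rest_seat between -0.015 and 0.015 m and z of round_bar_center in the frame of v_rest_seat between -0.004 and 0.004 m and angle between the y axis of round_bar_center and the y axis of v_rest_seat, either way round below 0.12 rad and linear speed of each of round_bar, flat_bar, square_tube, round_tube below 0.02 m/s and x of flat_bar_center in the frame of fork_rest_seat between -0.01 and 0.01 m and y of flat_bar_center in the frame of fork_rest_seat between -0.015 and 0.015 m and z of flat_bar_center in the frame of fork_rest_seat between -0.004 and 0.004 m and angle between the y axis of flat_bar_center and the y axis of fork_rest_seat, either way round below 0.2 rad and angle between the z axis of flat_bar_center and the z axis of fork_rest_seat, either way round below 0.12 rad and z of square_tube_center in the frame of square_pocket_seat between -0.004 and 0.004 m and horizontal distance between square_tube_center and square_pocket_seat below 0.012 m and angle between the z axis of square_tube_center and the z axis of square_pocket_seat, either way round below 0.12 rad and z of round_tube_center in the frame of round_pocket_seat between -0.004 and 0.004 m and horizontal distance between round_tube_center and round_pocket_seat below 0.012 m and angle between the z axis of round_tube_center and the z axis of round_pocket_seat, either way round below 0.12 rad); the robot touches nothing.
It fails at once if the dressing stick is moved by more than 25 mm (distance of dressing_stick_center from where it was at the start of the episode above 0.025 m).
It fails at once if the bolt is moved by more than 25 mm (distance of hex_bolt_center from where it was at the start of the episode above 0.025 m).
It also fails if it takes over 125 s, if anything falls off the work surface, if the arm or the gripper's body presses on something with over 40 N, if the wrist force passes 120 N, or if a joint passes its speed limit or range.

### The arm

A 6-joint arm with a two-finger parallel gripper is mounted at the origin on a cart in front of the work surface, level with it; the furniture and walls round the work are solid. World frame = base frame: x ahead of the robot, y to its left, z up, the work surface at z = 0. Lengths are in mm, angles in rad, forces in N, time in s.
With the tool pointing down it reaches from about 275 to 750 mm from the base axis. Payload 10.2 kg.
Tool frame: the origin (TCP) lies at the very end of the fingers, on their centre line; the grasp point (between the pads) lies 19 mm behind it; z points along the fingers, y is the line along which they close (so a half turn about z gives the same grasp; the last joint's range is limited). The gripper opens to 85 mm and grips with 20 to 120 N. Pads are 22 mm wide; open, the fingers measure 114 mm over their backs; the gripper's body (76 mm by 85 mm) begins 54 mm behind the grasp point. The pads swing forward as they close: fully open they stand 13 mm farther back than shut.
Start: joints at [0.971, 0.313, 1.498, -0, 1.331, -0.223], TCP at [193.185, 488.171, 231.294] pointing down, gripper open.
Joint ranges: [-2.94, 2.94], [-0.97, 2.17], [0.19, 2.56], [-1.23, 4.37], [0.02, 3.11], [-2.88, 2.88]. Speed limits (rad/s): [2.39, 2.39, 3.01, 3.14, 3.14, 3.14].

### API

Orientations are given as a unit quaternion [w, x, y, z].
In Python, from rig import telemetry, optics, ctrl gives the robot as it stands.
- The arm moves only by the tool servo_tool, never from a script. Its argument "deltas" is a list of rows, each a list of 3 entries, a list of its own where there are three numbers: the shift along the tool's x, y, z in units of 20 cm (1.0 is 20 cm), then the turn, a rotation vector about the tool's x, y, z in units of 90 degrees (1.0 is 90 degrees), then the opening, from 0 (shut) to 1 (fully open). A call has 1 to 8 rows; each row shifts and turns the commanded pose from where the row before left it, along the tool's axes as they then stand; what a row does not reach is not made up. A row lasts 1/10 s, in which the tool goes at most 50 mm and 8.59 degrees, less where a joint would pass 70% of its speed; a pose out of reach is approached as far as the arm can. A call with a number of a shift or a turn outside -1 to 1 is refused whole. A call with a gripper value outside its range is refused whole. The fingers move at their own pace and stop on an object; "squeeze" is the grip in N (left out, the last holds). Time passes only in rows, so rows that do not move let the fingers close. It gives the time, the measured TCP pose, the force, the opening and the grip force at its end, in the units of the state.
- telemetry.sense(): the state, without advancing time (a new reading comes with each control period).
- optics.capture(name): name is "side" or "top"; returns the picture (420x560x3 uint8, blue, green, red); there is no depth.
- optics.camera_model(name): a dict with "vfov" (degrees; the focal length in pixels is half the picture's height over the tangent of half this angle, whatever the lens; pixels are square), "cx", "cy" (the principal point, pixels), "R" (3x3) and "t" (3): a world point X has camera coordinates R X + t. Camera axes: x right, y down, z forward; pixel columns grow to the right and rows downward; lengths in mm; the calibration is good to about 2 mm. A picture is of the moment at which its call begins. camera_model takes no time and is no camera call.
- ctrl.finish_job(): hands the job in; it is judged then, once.
The state is a dict: "time_s": time; "joints": joint angles; "dq": joint speeds; "tau": joint torques, N m; "eef_pos": TCP position; "ee_rot": TCP orientation; "force": force on the tool from outside, world axes, zero at the start; "wrist_torque": the same for the moment, N m; "grip_width": opening from 0.0 (shut) to 1.0 (fully open); "grip_force": force on a finger pad.
Only numpy, scipy, OpenCV 4.12 (cv2) and the standard library are available. Lean on these libraries where they do the work, as an engineer would, in place of code of your own. Each camera call takes 0.05 s, during which the arm holds its last target. There are 200 camera calls.

## Working session

There is one attempt and no reset: what is moved stays moved. The work goes in short steps, Python scripts to look and compute and a tool call to move; the robot and the scene stay as the last step left them, time stands still between calls to the robot, and variables do not carry over. Pictures are saved under pics/ and viewed, at most 14 in all, crops included, and the job is handed in when it is done.

Besides the shell and the picture viewer there is one more tool, called after "Call:" as a command line: name --argument value ..., lists and objects as JSON in quotes. servo_tool: Moves the arm, as the interface text tells. Its arguments: {"type":"object","properties":{"deltas":{"type":"array"},"squeeze":{"type":"number"}},"required":["deltas"]}

```bash
mkdir -p pics; python3 - <<'E'
from rig import telemetry, optics, ctrl
import cv2
for n in("top","side"):
    cv2.imwrite(f"pics/{n}0.png",optics.capture(n)); m=optics.camera_model(n); print(n,m)
print(telemetry.sense())
E
```

```text
top {'vfov': 48.27181705761721, 'cx': 275.4646452810602, 'cy': 208.07879582068202, 'R': array([[-0.01344689, -0.99990548, -0.00286673],
       [-0.99475631,  0.01366823, -0.10135608],
       [ 0.10138569,  0.00148877, -0.99484608]]), 't': array([ -12.42335107,  581.34204001, 1393.78327903])}
side {'vfov': 42.737482331408145, 'cx': 274.88179288714156, 'cy': 208.4756230188212, 'R': array([[ 0.90279374, -0.42974171,  0.01689768],
       [-0.24443918, -0.54504777, -0.80198031],
       [ 0.35385443,  0.71989235, -0.59711142]]), 't': array([-513.38261202,  172.40578411, 1145.99508921])}
{'time_s': 0.1, 'joints': array([ 9.70580604e-01,  3.13382081e-01,  1.49833520e+00, -8.93397086e-06,
        1.33098672e+00, -2.23403240e-01]), 'dq': array([ 0.00049356, -0.00130452, -0.0032703 , -0.0001324 ,  0.00024123,
        0.0009397 ]), 'tau': array([ 4.03005790e-03, -4.12903512e+01, -2.60139030e+01, -3.22238031e-05,
        3.04834954e-03,  4.19513435e-05]), 'eef_pos': array([193.06718371, 487.97712732, 230.80817798]), 'ee_rot': array([-2.18441782e-04,  1.87292505e-01,  9.82304031e-01, -5.10952888e-04]), 'force': array([ 0.56922967, -0.31563105,  0.69905009]), 'wrist_torque': array([-0.01233248,  0.03590308, -0.02439391]), 'grip_force': 0.0, 'grip_width': 0.996546239920036}
```

View pics/top0.png

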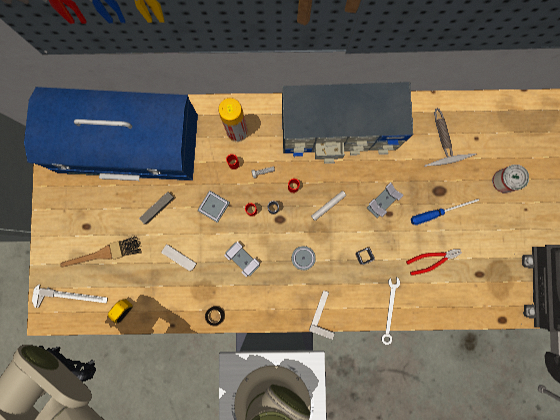

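View pics/side0.png

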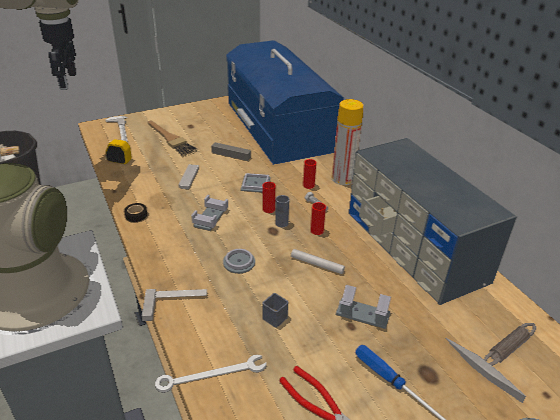

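The top view shows the round bar at (328,206), flat bar (179,258), square tube (365,255), dark round tube (275,207) with a red one beside it at (251,209), square pocket (213,206), round pocket (303,258), and the two rests at (242,258) and (384,200). I'll zoom in and measure.

```bash
cat > h.py <<'E'
import numpy as np, cv2
from rig import telemetry, optics
def model(n):
    m=optics.camera_model(n); return 210/np.tan(np.radians(m['vfov']/2)),m['cx'],m['cy'],np.array(m['R']),np.array(m['t'])
def ray(n,u,v,z):
    f,cx,cy,R,t=model(n); c=-R.T@t; d=R.T@np.array([(u-cx)/f,(v-cy)/f,1]); return c+d*(z-c[2])/d[2]
def proj(n,X):
    f,cx,cy,R,t=model(n); p=R@np.array(X,float)+t; return np.array([f*p[0]/p[2]+cx,f*p[1]/p[2]+cy])
def crop(n,im,x0,y0,x1,y1,s,fn): cv2.imwrite(f"pics/{fn}.png",cv2.resize(im[y0:y1,x0:x1],None,fx=s,fy=s,interpolation=cv2.INTER_CUBIC))
E
python3 - <<'E'
from h import *
im=cv2.imread("pics/top0.png"); crop("top",im,140,145,410,285,2.96,"topc")
si=cv2.imread("pics/side0.png"); crop("side",si,170,130,410,340,2.8,"sidec")
hsv=cv2.cvtColor(im,cv2.COLOR_BGR2HSV)
m=((hsv[...,1]<70)).astype(np.uint8)*255
m[:150]=0;m[290:]=0
n,l,st,ce=cv2.connectedComponentsWithStats(m)
for i in range(1,n):
    if st[i,4]<60: continue
    c,_=cv2.findContours((l==i).astype(np.uint8),0,2); r=cv2.minAreaRect(c[0])
    (u,v),(w,h),a=r; p=cv2.boxPoints(r); e=[ray("top",*q,15) for q in p]
    print(np.round((u,v,w,h,a),1),st[i,4],"xy@15",np.round(ray("top",u,v,15)[:2]),"@0",np.round(ray("top",u,v,0)[:2]),"edge dirs",[ (round(np.linalg.norm(e[k+1]-e[k])),round(np.degrees(np.arctan2(*(e[k+1]-e[k])[1::-1])),1)) for k in (0,1)])
E
```

```text
[ 16.5 219.5 139.   33.   90. ] 4280 xy@15 [558. 774.] @0 [560. 782.] edge dirs [(103, np.float64(-90.8)), (428, np.float64(-177.8))]
[337.5 156.   12.   51.   90. ] 342 xy@15 [ 742. -215.] @0 [ 746. -217.] edge dirs [(158, np.float64(-90.8)), (38, np.float64(178.1))]
[449.5 155.9  13.3  51.1  81.9] 235 xy@15 [ 738. -562.] @0 [ 741. -568.] edge dirs [(159, np.float64(-82.6)), (42, np.float64(-175.2))]
[515.5 177.   24.   25.   90. ] 510 xy@15 [ 669. -762.] @0 [ 671. -770.] edge dirs [(77, np.float64(-90.8)), (75, np.float64(176.1))]
[263.  171.9   7.4  22.4  80.5] 110 xy@15 [696.  17.] @0 [698.  17.] edge dirs [(69, np.float64(-81.2)), (23, np.float64(-171.4))]
[498.3 178.9  18.8   9.5  83.7] 123 xy@15 [ 664. -709.] @0 [ 666. -716.] edge dirs [(29, np.float64(-84.4)), (58, np.float64(-177.3))]
[119.5 176.3  43.1   5.7   3.2] 230 xy@15 [688. 461.] @0 [691. 466.] edge dirs [(18, np.float64(-1.7)), (134, np.float64(-94.0))]
[384.3 200.8  18.4  34.6  45. ] 576 xy@15 [ 601. -355.] @0 [ 602. -358.] edge dirs [(108, np.float64(-46.2)), (56, np.float64(-136.8))]
[213.2 206.   23.7  23.8  31.
[... 870 characters left out ...]
(109, np.float64(-123.2))]
[540.5 267.   44.   37.   90. ] 1329 xy@15 [ 392. -819.] @0 [ 392. -828.] edge dirs [(112, np.float64(-90.8)), (132, np.float64(175.7))]
[302.5 257.5  23.   23.   90. ] 453 xy@15 [ 431. -100.] @0 [ 431. -101.] edge dirs [(70, np.float64(-90.8)), (69, np.float64(178.8))]
[364.6 256.2  14.3  15.2  63.4] 109 xy@15 [ 432. -289.] @0 [ 432. -292.] edge dirs [(46, np.float64(-64.5)), (43, np.float64(-155.1))]
[452.8 253.4   8.2  16.4  71.6] 114 xy@15 [ 437. -557.] @0 [ 437. -562.] edge dirs [(50, np.float64(-72.6)), (25, np.float64(-164.4))]
[393.5 283.   12.   11.   90. ] 87 xy@15 [ 351. -373.] @0 [ 350. -377.] edge dirs [(33, np.float64(-90.8)), (36, np.float64(177.7))]
```

View pics/topc.png

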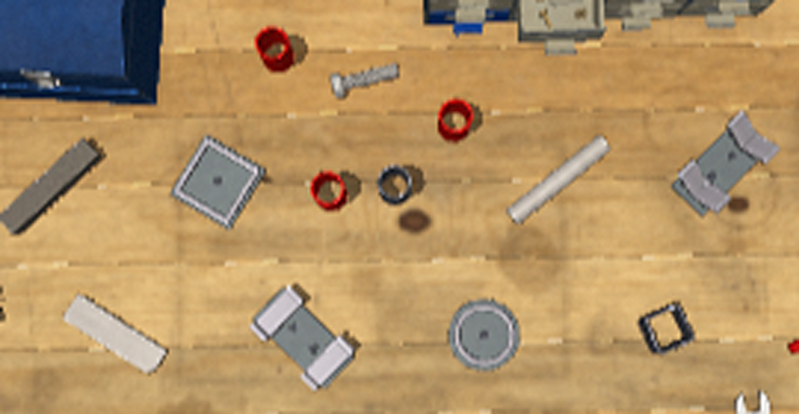

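View pics/sidec.png

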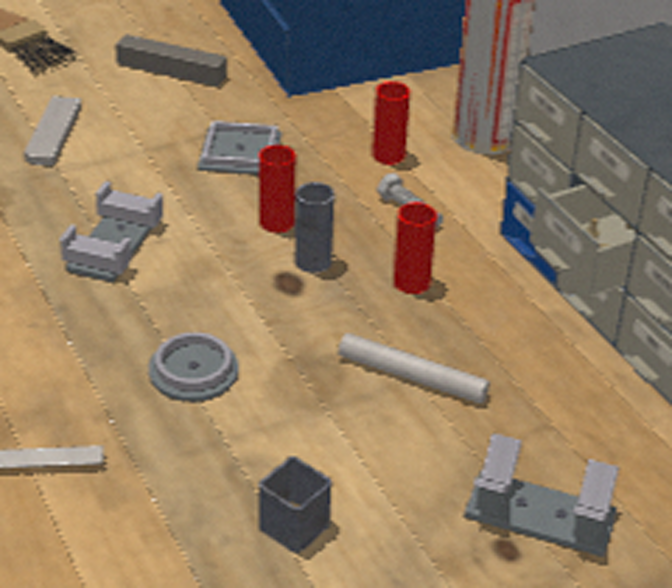

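Fork rest is the left one, at about (242,258). The V-rest is the right one, at about (384,200), with higher tops in the side view. Next, corner zooms of the tall parts, where parallax matters.

```bash
python3 - <<'E'
from h import *
T=cv2.imread("pics/top0.png");S=cv2.imread("pics/side0.png")
def t(im,x,y,w=50): 
    h=int(w*.75); c=cv2.resize(im[y:y+h,x:x+w],(400,h*400//w),interpolation=cv2.INTER_CUBIC)
    return cv2.copyMakeBorder(c,0,300-c.shape[0],0,0,0)
g=np.vstack([np.hstack([t(T,360,180,56),t(S,330,275,72)]),np.hstack([t(T,240,190,56),t(T,340,240,48)])])
cv2.imwrite("pics/g.png",g)
# tube axes in side: dark mask
f,cx,cy,R,tt=model("top"); print("cam",-R.T@tt)
for n,X in (("side",(586,-11,75)),("side",(586,-11,0)),("side",(431,-289,45)),("side",(431,-289,0)),("side",(431,-100,6)),("side",(592,172,6)),("side",(429,82.5,8)),("side",(590,-183.5,10)),("side",(601,-350,8)),("side",(435,278,10))): print(X,proj(n,X).round(1))
E
```

```text
cam [ 436.81693354  -22.44312214 1445.48677229]
(586, -11, 75) [283.8 198.2]
(586, -11, 0) [283.  222.5]
(431, -289, 45) [275.2 303.6]
(431, -289, 0) [274.8 319. ]
(431, -100, 6) [239.2 259.7]
(592, 172, 6) [255.7 182.7]
(429, 82.5, 8) [210.8 214.9]
(590, -183.5, 10) [318.2 261.5]
(601, -350, 8) [362.4 310.7]
(435, 278, 10) [188.7 174.9]
```

View pics/g.png

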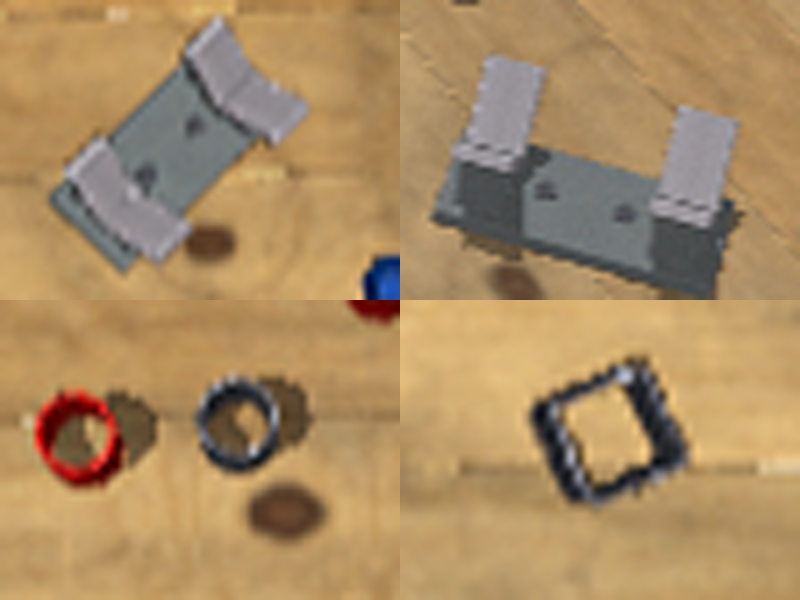

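The holes in the V plate are at tile (195,127) and (145,177) in the top view, and (146,190) and (225,212) in the side view. The round-tube rim centre is at full-image (273.3,207.2), and the square-tube top centre at side (275.6,303.9). Now I'll compute these and plan the first approach.

```bash
cat >> h.py <<'E'
def plan(x,y,z,yaw=None,frm=None):
    """tool-frame shift/turn (interface units) from current (or given) pose to target; yaw = world angle of tool y, deg (mod 180)"""
    s=telemetry.sense(); p=np.array(s['eef_pos']) if frm is None else np.array(frm[:3],float)
    w,a,b,c=s['ee_rot']; R=np.array([[2*(w*w+a*a)-1,2*(a*b-w*c),2*(a*c+w*b)],[2*(a*b+w*c),2*(w*w+b*b)-1,2*(b*c-w*a)],[2*(a*c-w*b),2*(b*c+w*a),2*(w*w+c*c)-1]])
    cur=np.degrees(np.arctan2(R[1,1],R[0,1])) if frm is None else frm[3]
    yaw=cur if yaw is None else yaw
    d=(yaw-cur+90)%180-90; th=np.radians(cur+d)
    yt=np.array([np.cos(th),np.sin(th),0]); zt=np.array([0,0,-1]); xt=np.cross(yt,zt)
    D=np.array([x,y,z])-p
    print("t",s['time_s'],"pos",p.round(1),"yaw %.1f"%cur,"turn tool-z(90deg units) %.3f (%.1f rows)"%(-d/90,abs(d)/8.59),"then shift units",(np.array([xt@D,yt@D,zt@D])/200).round(4),"q6",round(float(s['joints'][5]),2),"tilt",np.round(R[:,2],3))
E
python3 - <<'E'
from h import *
print("Vplate",ray("top",383.8,201.3,8),"side",ray("side",363.4,311.2,8),"Vtops",ray("top",386.3,199.5,46))
print("rt",ray("top",273.3,207.2,75),"side",ray("side",282.5,199.6,75))
print("sq side",ray("side",275.6,303.9,45))
print("rbar",ray("top",328.4,205.1,11),"fbar",ray("top",178.3,257.6,8))
print("rpocket",ray("top",302.5,257.5,10),"spocket",ray("top",213.2,206,8))
plan(586,-10,200,0)
E
```

```text
Vplate [ 599.74249504 -354.81604531    8.        ] side [ 602.04841326 -352.01982071    8.        ] Vtops [ 600.77502802 -353.73749446   46.        ]
rt [579.16869047 -14.06378172  75.        ] side [580.46476294 -15.050096    75.        ]
sq side [ 431.32047424 -290.06064509   45.        ]
rbar [ 589.98267623 -183.31903728   11.        ] fbar [435.47932886 278.27093962   8.        ]
rpocket [ 430.69879062 -100.58979305   10.        ] spocket [592.39912397 171.72843354   8.        ]
t 0.1 pos [193.1 488.  230.8] yaw 68.4 turn tool-z(90deg units) 0.760 (8.0 rows) then shift units [-2.4899  1.9647  0.154 ] q6 -0.22 tilt [-0.001 -0.001 -1.   ]
```

```bash
python3 - <<'E'
from h import *
plan(590,-183,150,37.8)
E
```

```text
t 0.1 pos [193.1 488.  230.8] yaw 68.4 turn tool-z(90deg units) 0.340 (3.6 rows) then shift units [-3.8673 -0.488   0.404 ] q6 -0.22 tilt [-0.001 -0.001 -1.   ]
```

Call:
servo_tool --deltas '[[[0, 0, 0], [0, 0, 0.085], 1], [[0, 0, 0], [0, 0, 0.085], 1], [[0, 0, 0], [0, 0, 0.085], 1], [[0, 0, 0], [0, 0, 0.085], 1], [[-0.19, -0.025, 0.02], [0, 0, 0], 1], [[-0.19, -0.025, 0.02], [0, 0, 0], 1], [[-0.19, -0.025, 0.02], [0, 0, 0], 1], [[-0.19, -0.025, 0.02], [0, 0, 0], 1]]' --squeeze 60

```text
time_s: 0.9
eef_pos: [270.9, 354.4, 214.9]
ee_rot: [-0.0, 0.44, 0.898, -0.0]
force: [0.9, 0.1, -0.1]
grip_width: 0.999
grip_force: 0.0
```

Call:
servo_tool --deltas '[[[-0.19, -0.025, 0.02], [0, 0, 0], 1], [[-0.19, -0.025, 0.02], [0, 0, 0], 1], [[-0.19, -0.025, 0.02], [0, 0, 0], 1], [[-0.19, -0.025, 0.02], [0, 0, 0], 1], [[-0.19, -0.025, 0.02], [0, 0, 0], 1], [[-0.19, -0.025, 0.02], [0, 0, 0], 1], [[-0.19, -0.025, 0.02], [0, 0, 0], 1], [[-0.19, -0.025, 0.02], [0, 0, 0], 1]]'

```text
time_s: 1.7
eef_pos: [425.8, 89.6, 183.0]
ee_rot: [-0.0, 0.44, 0.898, -0.0]
force: [0.6, 1.1, 0.5]
grip_width: 1.003
grip_force: 0.0
```

Call:
servo_tool --deltas '[[[-0.19, -0.025, 0.02], [0, 0, 0], 1], [[-0.19, -0.025, 0.02], [0, 0, 0], 1], [[-0.19, -0.025, 0.02], [0, 0, 0], 1], [[-0.19, -0.025, 0.02], [0, 0, 0], 1], [[-0.19, -0.025, 0.02], [0, 0, 0], 1], [[-0.19, -0.025, 0.02], [0, 0, 0], 1], [[-0.19, -0.025, 0.02], [0, 0, 0], 1], [[-0.19, -0.025, 0.02], [0, 0, 0], 1]]'

```text
time_s: 2.5
eef_pos: [580.5, -175.0, 150.7]
ee_rot: [-0.0, 0.44, 0.898, 0.0]
force: [-0.3, 0.8, -0.3]
grip_width: 0.999
grip_force: 0.0
```

```bash
python3 - <<'E'
from h import *
plan(590,-183,5,37.8)
E
```

```text
t 2.5 pos [ 580.5 -175.   150.7] yaw 37.8 turn tool-z(90deg units) -0.000 (0.0 rows) then shift units [-0.0607  0.0128  0.7285] q6 -1.15 tilt [-0.001  0.    -1.   ]
```

Call:
servo_tool --deltas '[[[-0.061, 0.013, 0.1], [0, 0, 0], 1], [[0, 0, 0.15], [0, 0, 0], 1], [[0, 0, 0.15], [0, 0, 0], 1], [[0, 0, 0.15], [0, 0, 0], 1], [[0, 0, 0.1], [0, 0, 0], 1], [[0, 0, 0.05], [0, 0, 0], 1], [[0, 0, 0.028], [0, 0, 0], 1], [[0, 0, 0], [0, 0, 0], 1]]'

```text
time_s: 3.3
eef_pos: [589.7, -181.6, 5.7]
ee_rot: [-0.0, 0.44, 0.898, -0.0]
force: [-0.1, 0.1, -0.8]
grip_width: 1.002
grip_force: 0.0
```

Call:
servo_tool --deltas '[[[0, 0, 0], [0, 0, 0], 0], [[0, 0, 0], [0, 0, 0], 0], [[0, 0, 0], [0, 0, 0], 0], [[0, 0, 0], [0, 0, 0], 0], [[0, 0, 0], [0, 0, 0], 0], [[0, 0, 0], [0, 0, 0], 0], [[0, 0, 0], [0, 0, 0], 0], [[0, 0, 0], [0, 0, 0], 0]]'

```text
time_s: 4.1
eef_pos: [589.8, -181.8, 6.3]
ee_rot: [0.0, 0.44, 0.898, -0.0]
force: [-2.2, 1.2, 6.6]
grip_width: 0.202
grip_force: 59.0
```

```bash
python3 - <<'E'
from h import *
s=telemetry.sense();print(s['grip_width'],s['grip_force'],s['force'])
T=optics.capture("top");S=optics.capture("side")
g=np.hstack([cv2.resize(T[160:250,290:410],(400,300)),cv2.resize(S[200:320,250:410],(400,300))])
cv2.imwrite("pics/a.png",g)
plan(600.5,-353.5,150,45)
E
```

```text
0.202135510704675 59.02032136917114 [-2.2151454   1.19742432  6.59529454]
t 4.2 pos [ 589.8 -181.8    6.3] yaw 37.8 turn tool-z(90deg units) -0.080 (0.8 rows) then shift units [-0.6447 -0.5694 -0.7186] q6 -1.15 tilt [ 0.001 -0.    -1.   ]
```

View pics/a.png

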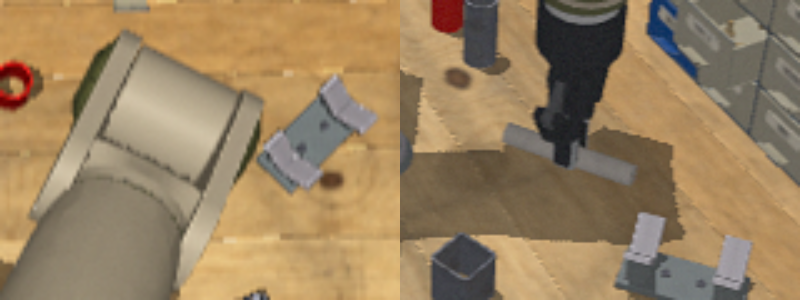

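Call:
servo_tool --deltas '[[[0, 0, -0.05], [0, 0, 0], 0], [[0, 0, -0.1], [0, 0, 0], 0], [[0, 0, -0.15], [0, 0, 0], 0], [[0, 0, -0.15], [0, 0, 0], 0], [[0, 0, -0.15], [0, 0, 0], 0], [[0, 0, -0.1], [0, 0, -0.04], 0], [[0, 0, 0], [0, 0, -0.04], 0], [[0, 0, 0], [0, 0, 0], 0]]'

```text
time_s: 5.0
eef_pos: [589.4, -181.4, 145.9]
ee_rot: [-0.0, 0.382, 0.924, 0.0]
force: [0.3, 0.9, -4.2]
grip_width: 0.201
grip_force: 59.2
```

```bash
python3 - <<'E'
from h import *
s=telemetry.sense();print(s['grip_width'],s['grip_force'],s['force'])
S=optics.capture("side")
cv2.imwrite("pics/b.png",cv2.resize(S[130:330,240:420],None,fx=3,fy=3))
plan(600.5,-353.5,150,45)
E
```

```text
0.20125436778677136 59.20944035053253 [ 0.32142405  0.9031651  -4.1738874 ]
t 5.05 pos [ 589.2 -181.3  145.3] yaw 44.9 turn tool-z(90deg units) -0.001 (0.0 rows) then shift units [-0.6485 -0.5688 -0.0235] q6 -1.27 tilt [-0.001  0.001 -1.   ]
```

View pics/b.png

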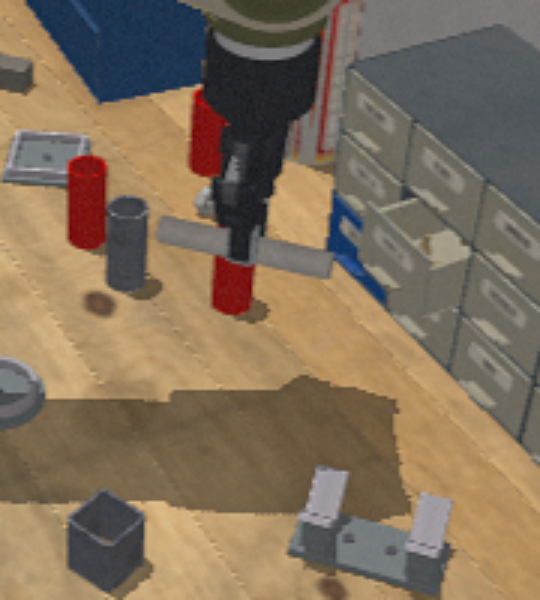

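Call:
servo_tool --deltas '[[[-0.13, -0.114, 0], [0, 0, 0], 0], [[-0.13, -0.114, 0], [0, 0, 0], 0], [[-0.13, -0.114, 0], [0, 0, 0], 0], [[-0.13, -0.114, 0], [0, 0, 0], 0], [[-0.129, -0.113, 0], [0, 0, 0], 0], [[0, 0, 0], [0, 0, 0], 0], [[0, 0, 0.1], [0, 0, 0], 0], [[0, 0, 0.1], [0, 0, 0], 0]]'

```text
time_s: 5.85
eef_pos: [600.7, -353.6, 104.5]
ee_rot: [-0.0, 0.383, 0.924, 0.0]
force: [0.1, 0.3, -4.3]
grip_width: 0.203
grip_force: 59.3
```

Call:
servo_tool --deltas '[[[0, 0, 0.1], [0, 0, 0], 0], [[0, 0, 0], [0, 0, 0], 0]]'

```text
time_s: 6.05
eef_pos: [599.5, -352.3, 81.6]
ee_rot: [-0.004, 0.383, 0.924, 0.001]
force: [0.3, 0.1, -4.2]
grip_width: 0.206
grip_force: 59.3
```

```bash
python3 - <<'E'
from h import *
S=optics.capture("side")
cv2.imwrite("pics/c.png",cv2.resize(S[220:360,300:440],None,fx=4,fy=4,interpolation=2))
plan(600.5,-353.5,33,45)
E
```

```text
t 6.1 pos [ 600.3 -352.9   84. ] yaw 45.0 turn tool-z(90deg units) -0.000 (0.0 rows) then shift units [-0.0027 -0.0012  0.2549] q6 -1.48 tilt [-0.003  0.003 -1.   ]
```

View pics/c.png

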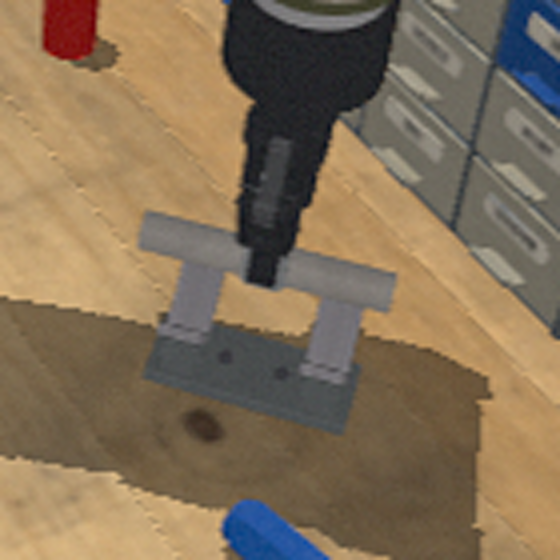

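Call:
servo_tool --deltas '[[[0, 0, 0.06], [0, 0, 0], 0], [[0, 0, 0.06], [0, 0, 0], 0], [[0, 0, 0.06], [0, 0, 0], 0], [[0, 0, 0.04], [0, 0, 0], 0], [[0, 0, 0.02], [0, 0, 0], 0], [[0, 0, 0.015], [0, 0, 0], 0], [[0, 0, 0], [0, 0, 0], 0], [[0, 0, 0], [0, 0, 0], 0]]'

```text
time_s: 6.9
eef_pos: [601.3, -353.6, 35.2]
ee_rot: [0.0, 0.383, 0.924, 0.0]
force: [1.4, 3.2, -3.4]
grip_width: 0.2
grip_force: 59.6
```

Call:
servo_tool --deltas '[[[0, 0, 0.008], [0, 0, 0], 0], [[0, 0, 0.006], [0, 0, 0], 0], [[0, 0, 0], [0, 0, 0], 0], [[0, 0, 0], [0, 0, 0], 0]]'

```text
time_s: 7.3
eef_pos: [602.1, -353.7, 34.0]
ee_rot: [0.002, 0.382, 0.924, 0.0]
force: [0.1, 5.2, 7.8]
grip_width: 0.205
grip_force: 60.7
```

Seated (the upward force has risen). Release, lift, and head for the square tube.

Call:
servo_tool --deltas '[[[0, 0, 0], [0, 0, 0], 0.3], [[0, 0, 0], [0, 0, 0], 0.5], [[0, 0, 0], [0, 0, 0], 1], [[0, 0, 0], [0, 0, 0], 1], [[0, 0, 0], [0, 0, 0], 1], [[0, 0, -0.1], [0, 0, 0], 1], [[0, 0, -0.2], [0, 0, 0], 1], [[0, 0, -0.2], [0, 0, 0], 1]]'

```text
time_s: 8.1
eef_pos: [600.6, -353.7, 132.6]
ee_rot: [-0.001, 0.383, 0.924, 0.0]
force: [-0.5, -0.3, 0.0]
grip_width: 1.002
grip_force: 0.0
```

```bash
python3 - <<'E'
from h import *
plan(432,-290,100,25)
E
```

```text
t 8.1 pos [ 600.6 -353.7  132.6] yaw 45.0 turn tool-z(90deg units) 0.222 (2.3 rows) then shift units [ 0.6451 -0.6295  0.163 ] q6 -1.49 tilt [-0.001  0.001 -1.   ]
```

Call:
servo_tool --deltas '[[[0, 0, 0], [0, 0, 0.074], 1], [[0, 0, 0], [0, 0, 0.074], 1], [[0, 0, 0], [0, 0, 0.074], 1], [[0.129, -0.126, 0.02], [0, 0, 0], 1], [[0.129, -0.126, 0.02], [0, 0, 0], 1], [[0.129, -0.126, 0.02], [0, 0, 0], 1], [[0.129, -0.126, 0.02], [0, 0, 0], 1], [[0.129, -0.126, 0.02], [0, 0, 0], 1]]'

```text
time_s: 8.9
eef_pos: [430.8, -289.7, 111.8]
ee_rot: [0.0, 0.537, 0.844, -0.0]
force: [0.3, -1.2, -0.6]
grip_width: 1.001
grip_force: 0.0
```

```bash
python3 - <<'E'
from h import *
S=optics.capture("side")
cv2.imwrite("pics/d.png",cv2.resize(S[200:350,220:420],None,fx=4,fy=4,interpolation=2))
plan(432,-290,18,25)
E
```

```text
t 8.95 pos [ 426.3 -286.6  110.2] yaw 25.0 turn tool-z(90deg units) 0.000 (0.0 rows) then shift units [-0.0276  0.0185  0.4608] q6 -1.26 tilt [-0.005  0.005 -1.   ]
```

View pics/d.png

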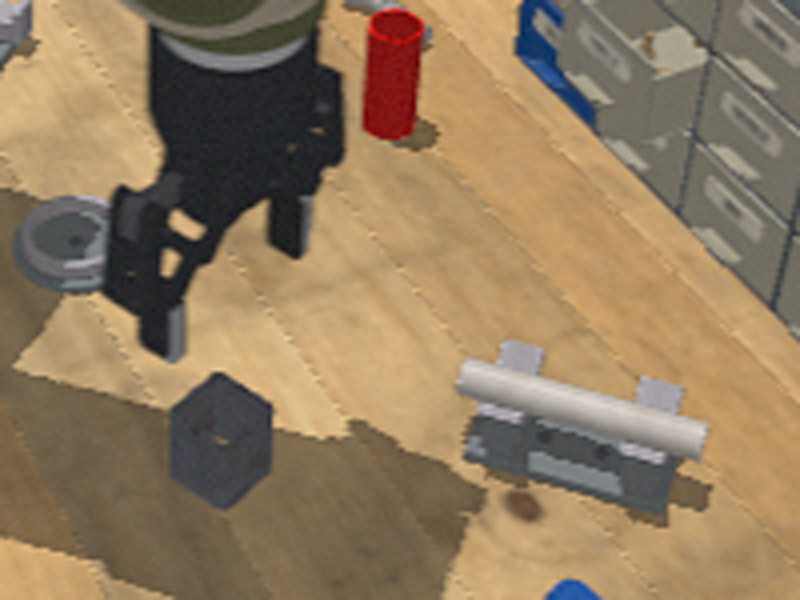

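Call:
servo_tool --deltas '[[[0, 0, 0], [0, 0, 0], 1], [[0, 0, 0], [0, 0, 0], 1], [[0, 0, 0.1], [0, 0, 0], 1], [[0, 0, 0], [0, 0, 0], 1]]'

```text
time_s: 9.35
eef_pos: [432.4, -290.0, 90.3]
ee_rot: [-0.001, 0.537, 0.844, 0.0]
force: [-0.4, -0.2, 0.4]
grip_width: 0.999
grip_force: 0.0
```

```bash
python3 - <<'E'
from h import *
plan(432,-290,18,25)
E
```

```text
t 9.35 pos [ 432.4 -290.    90.3] yaw 25.0 turn tool-z(90deg units) 0.001 (0.0 rows) then shift units [ 0.001  -0.0016  0.3617] q6 -1.25 tilt [-0.002  0.002 -1.   ]
```

Call:
servo_tool --deltas '[[[0, 0, 0.1], [0, 0, 0], 1], [[0, 0, 0.1], [0, 0, 0], 1], [[0, 0, 0.08], [0, 0, 0], 1], [[0, 0, 0.05], [0, 0, 0], 1], [[0, 0, 0.032], [0, 0, 0], 1], [[0, 0, 0], [0, 0, 0], 1], [[0, 0, 0], [0, 0, 0], 0.2], [[0, 0, 0], [0, 0, 0], 0.2]]'

```text
time_s: 10.15
eef_pos: [432.6, -290.6, 20.2]
ee_rot: [0.001, 0.537, 0.844, -0.0]
force: [0.1, 0.3, 0.6]
grip_width: 0.697
grip_force: 0.0
```

Call:
servo_tool --deltas '[[[0, 0, 0], [0, 0, 0], 0], [[0, 0, 0], [0, 0, 0], 0], [[0, 0, 0], [0, 0, 0], 0], [[0, 0, 0], [0, 0, 0], 0], [[0, 0, -0.05], [0, 0, 0], 0], [[0, 0, -0.15], [0, 0, 0], 0], [[0, 0, -0.2], [0, 0, 0], 0], [[0, 0, -0.2], [0, 0, 0], 0]]'

```text
time_s: 10.95
eef_pos: [431.9, -289.9, 141.2]
ee_rot: [-0.0, 0.537, 0.844, 0.0]
force: [0.8, -0.9, -1.6]
grip_width: 0.457
grip_force: 60.7
```

```bash
python3 - <<'E'
from h import *
S=optics.capture("side")
cv2.imwrite("pics/e.png",cv2.resize(S[160:310,200:400],None,fx=4,fy=4,interpolation=2))
plan(592,171.5,140,59)
E
```

```text
t 11.0 pos [ 434.  -292.   147.9] yaw 25.1 turn tool-z(90deg units) -0.377 (4.0 rows) then shift units [0.5164 2.3932 0.0394] q6 -1.25 tilt [ 0.007 -0.007 -1.   ]
```

View pics/e.png

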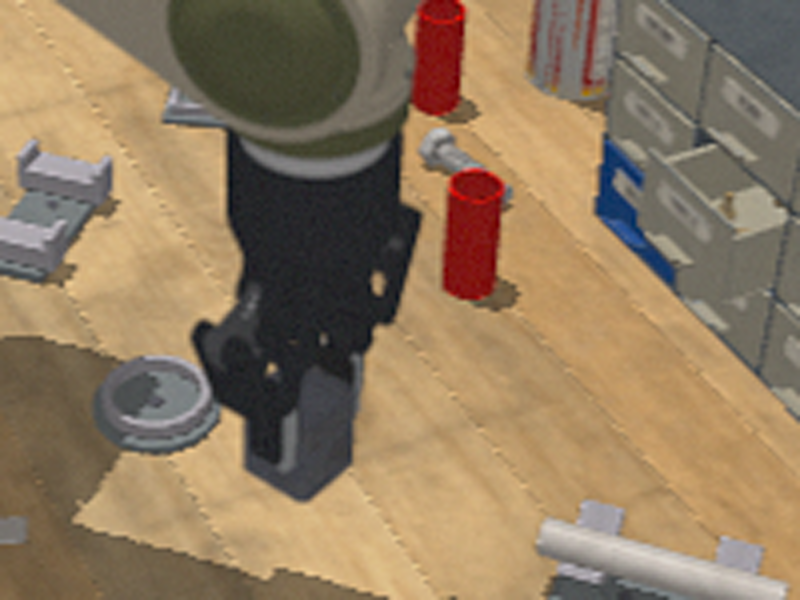

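Call:
servo_tool --deltas '[[[0, 0, 0], [0, 0, -0.094], 0], [[0, 0, 0], [0, 0, -0.094], 0], [[0, 0, 0], [0, 0, -0.094], 0], [[0, 0, 0], [0, 0, -0.094], 0], [[0.043, 0.2, 0], [0, 0, 0], 0], [[0.043, 0.2, 0], [0, 0, 0], 0], [[0.043, 0.2, 0], [0, 0, 0], 0], [[0.043, 0.2, 0], [0, 0, 0], 0]]'

```text
time_s: 11.8
eef_pos: [485.6, -134.0, 139.8]
ee_rot: [0.0, 0.269, 0.963, -0.0]
force: [1.0, -0.6, -1.5]
grip_width: 0.457
grip_force: 61.0
```

Call:
servo_tool --deltas '[[[0.043, 0.2, 0], [0, 0, 0], 0], [[0.043, 0.2, 0], [0, 0, 0], 0], [[0.043, 0.2, 0], [0, 0, 0], 0], [[0.043, 0.2, 0], [0, 0, 0], 0], [[0.043, 0.2, 0], [0, 0, 0], 0], [[0.043, 0.2, 0], [0, 0, 0], 0], [[0.043, 0.2, 0], [0, 0, 0], 0], [[0.043, 0.15, 0], [0, 0, 0], 0]]'

```text
time_s: 12.6
eef_pos: [587.1, 167.6, 139.6]
ee_rot: [-0.0, 0.268, 0.963, 0.0]
force: [0.7, -1.3, -0.7]
grip_width: 0.453
grip_force: 61.0
```

Call:
servo_tool --deltas '[[[0, 0.02, 0], [0, 0, 0], 0], [[0, 0, 0], [0, 0, 0], 0], [[0, 0, 0], [0, 0, 0], 0]]'

```text
time_s: 12.9
eef_pos: [588.7, 167.9, 139.5]
ee_rot: [-0.0, 0.269, 0.963, -0.0]
force: [-0.6, -0.2, -1.9]
grip_width: 0.453
grip_force: 61.0
```

```bash
python3 - <<'E'
from h import *
plan(592.3,171.5,30,59)
E
```

```text
t 12.9 pos [588.7 167.9 139.5] yaw 58.8 turn tool-z(90deg units) -0.002 (0.0 rows) then shift units [-0.0061  0.0247  0.5474] q6 -0.94 tilt [-0.001 -0.    -1.   ]
```

Call:
servo_tool --deltas '[[[-0.006, 0.025, 0.1], [0, 0, 0], 0], [[0, 0, 0.12], [0, 0, 0], 0], [[0, 0, 0.12], [0, 0, 0], 0], [[0, 0, 0.1], [0, 0, 0], 0], [[0, 0, 0.06], [0, 0, 0], 0], [[0, 0, 0.04], [0, 0, 0], 0], [[0, 0, 0.007], [0, 0, 0], 0], [[0, 0, 0], [0, 0, 0], 0]]'

```text
time_s: 13.7
eef_pos: [592.9, 172.3, 30.7]
ee_rot: [0.0, 0.268, 0.963, 0.0]
force: [0.2, 0.5, -1.5]
grip_width: 0.456
grip_force: 61.1
```

Call:
servo_tool --deltas '[[[0, 0, 0.01], [0, 0, 0], 0], [[0, 0, 0.008], [0, 0, 0], 0], [[0, 0, 0], [0, 0, 0], 0], [[0, 0, 0], [0, 0, 0], 0]]'

```text
time_s: 14.1
eef_pos: [592.6, 172.5, 26.6]
ee_rot: [0.0, 0.268, 0.963, 0.0]
force: [-0.1, 0.7, -2.4]
grip_width: 0.455
grip_force: 61.1
```

```bash
python3 - <<'E'
from h import *
S=optics.capture("side")
cv2.imwrite("pics/f.png",cv2.resize(S[110:230,180:340],None,fx=4,fy=4,interpolation=2))
plan(592.3,171.5,26,59)
print(telemetry.sense()['force'])
E
```

```text
t 14.15 pos [592.6 172.5  26.6] yaw 58.9 turn tool-z(90deg units) -0.001 (0.0 rows) then shift units [-0.0013 -0.0052  0.0032] q6 -0.93 tilt [ 0. -0. -1.]
[ 0.06988407  0.85239922 -0.75500522]
```

View pics/f.png

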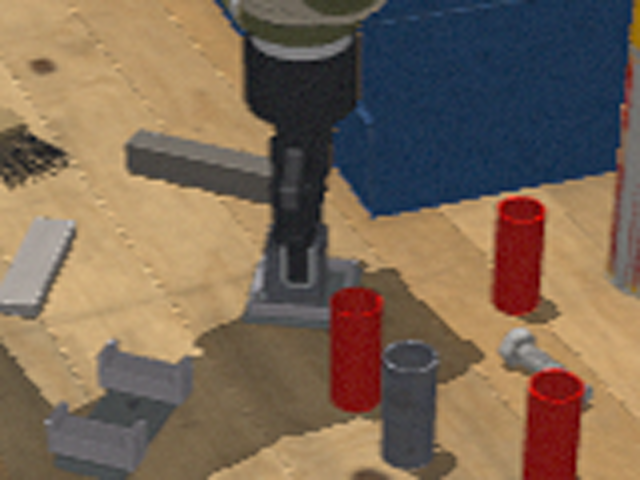

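Call:
servo_tool --deltas '[[[0, 0, 0.006], [0, 0, 0], 0], [[0, 0, 0], [0, 0, 0], 0.55], [[0, 0, 0], [0, 0, 0], 0.7], [[0, 0, 0], [0, 0, 0], 1], [[0, 0, 0], [0, 0, 0], 1], [[0, 0, -0.1], [0, 0, 0], 1], [[0, 0, -0.2], [0, 0, 0], 1], [[0, 0, -0.25], [0, 0, 0], 1]]'

```text
time_s: 14.95
eef_pos: [591.5, 172.3, 135.0]
ee_rot: [-0.002, 0.268, 0.963, -0.001]
force: [0.8, -0.7, -0.2]
grip_width: 0.996
grip_force: 0.0
```

```bash
python3 - <<'E'
from h import *
plan(580,-14.5,140,0)
E
```

```text
t 14.95 pos [591.5 172.3 135. ] yaw 58.9 turn tool-z(90deg units) 0.654 (6.9 rows) then shift units [-0.9342 -0.0576 -0.0249] q6 -0.93 tilt [-0.004 -0.    -1.   ]
```

Call:
servo_tool --deltas '[[[0, 0, 0], [0, 0, 0.0934], 1], [[0, 0, 0], [0, 0, 0.0934], 1], [[0, 0, 0], [0, 0, 0.0934], 1], [[0, 0, 0], [0, 0, 0.0934], 1], [[0, 0, 0], [0, 0, 0.0934], 1], [[0, 0, 0], [0, 0, 0.0934], 1], [[0, 0, 0], [0, 0, 0.0934], 1], [[0, 0, 0], [0, 0, 0], 1]]'

```text
time_s: 15.75
eef_pos: [592.6, 172.5, 135.3]
ee_rot: [0.0, 0.707, 0.707, 0.0]
force: [0.1, -0.2, 0.2]
grip_width: 1.003
grip_force: 0.0
```

Call:
servo_tool --deltas '[[[-0.187, -0.012, 0], [0, 0, 0], 1], [[-0.187, -0.012, 0], [0, 0, 0], 1], [[-0.187, -0.012, 0], [0, 0, 0], 1], [[-0.187, -0.012, 0], [0, 0, 0], 1], [[-0.187, -0.012, 0], [0, 0, 0], 1], [[0, 0, 0], [0, 0, 0], 1], [[0, 0, 0], [0, 0, 0], 1]]'

```text
time_s: 16.45
eef_pos: [580.6, -14.8, 135.3]
ee_rot: [-0.0, 0.706, 0.708, 0.0]
force: [-0.3, 1.0, -0.4]
grip_width: 1.004
grip_force: 0.0
```

```bash
python3 - <<'E'
from h import *
S=optics.capture("side")
cv2.imwrite("pics/f2.png",cv2.resize(S[130:250,200:360],None,fx=4,fy=4,interpolation=2))
plan(580,-14.5,32,0)
E
```

```text
t 16.5 pos [580.7 -14.  135.3] yaw 0.2 turn tool-z(90deg units) 0.002 (0.0 rows) then shift units [-0.0026 -0.0034  0.5165] q6 -0.23 tilt [ 0.  0. -1.]
```

View pics/f2.png

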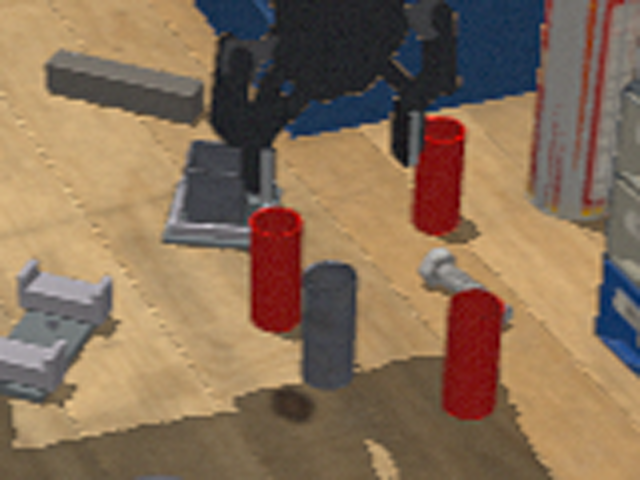

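Call:
servo_tool --deltas '[[[-0.002, -0.003, 0.1], [0, 0, 0], 1], [[0, 0, 0.12], [0, 0, 0], 1], [[0, 0, 0.12], [0, 0, 0], 1], [[0, 0, 0.1], [0, 0, 0], 1], [[0, 0, 0.05], [0, 0, 0], 1], [[0, 0, 0.025], [0, 0, 0], 1], [[0, 0, 0], [0, 0, 0], 1], [[0, 0, 0], [0, 0, 0], 0]]'

```text
time_s: 17.3
eef_pos: [580.6, -14.8, 33.2]
ee_rot: [0.001, 0.707, 0.708, 0.0]
force: [-0.1, -1.1, -0.1]
grip_width: 0.86
grip_force: 0.0
```

Call:
servo_tool --deltas '[[[0, 0, 0], [0, 0, 0], 0], [[0, 0, 0], [0, 0, 0], 0], [[0, 0, 0], [0, 0, 0], 0], [[0, 0, 0], [0, 0, 0], 0], [[0, 0, 0], [0, 0, 0], 0], [[0, 0, 0], [0, 0, 0], 0], [[0, 0, 0], [0, 0, 0], 0]]'

```text
time_s: 18.0
eef_pos: [580.2, -15.0, 32.9]
ee_rot: [0.0, 0.707, 0.707, 0.0]
force: [-1.9, -0.2, 6.4]
grip_width: 0.378
grip_force: 58.8
```

Call:
servo_tool --deltas '[[[0, 0, -0.05], [0, 0, 0], 0], [[0, 0, -0.15], [0, 0, 0], 0], [[0, 0, -0.2], [0, 0, 0], 0], [[0, 0, -0.2], [0, 0, 0], 0], [[0, 0, 0], [0, 0, 0], 0]]'

```text
time_s: 18.5
eef_pos: [582.3, -15.3, 158.2]
ee_rot: [0.004, 0.707, 0.707, 0.003]
force: [0.9, 0.4, -2.2]
grip_width: 0.377
grip_force: 59.9
```

```bash
python3 - <<'E'
from h import *
S=optics.capture("side")
cv2.imwrite("pics/f3.png",cv2.resize(S[110:290,180:360],None,fx=3,fy=3,interpolation=2))
plan(430.7,-100.5,100)
E
```

```text
t 18.55 pos [581.  -15.1 154.9] yaw 0.0 turn tool-z(90deg units) -0.000 (0.0 rows) then shift units [-0.4266 -0.7517  0.2745] q6 -0.23 tilt [ 0.005 -0.001 -1.   ]
```

View pics/f3.png

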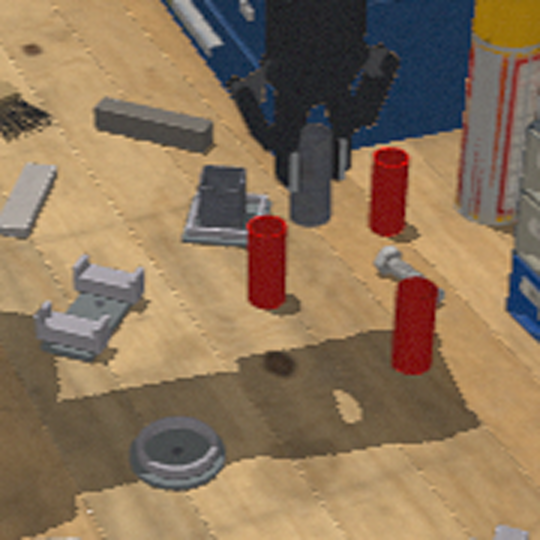

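Call:
servo_tool --deltas '[[[-0.0853, -0.15, 0], [0, 0, 0], 0], [[-0.0853, -0.15, 0], [0, 0, 0], 0], [[-0.0853, -0.15, 0], [0, 0, 0], 0], [[-0.0853, -0.15, 0], [0, 0, 0], 0], [[-0.0853, -0.15, 0], [0, 0, 0], 0], [[0, 0, 0], [0, 0, 0], 0], [[0, 0, 0.15], [0, 0, 0], 0], [[0, 0, 0.1], [0, 0, 0], 0]]'

```text
time_s: 19.35
eef_pos: [429.5, -99.9, 100.5]
ee_rot: [-0.001, 0.707, 0.707, -0.0]
force: [0.1, 0.1, -1.7]
grip_width: 0.372
grip_force: 60.3
```

Call:
servo_tool --deltas '[[[0, 0, 0], [0, 0, 0], 0], [[0, 0, 0], [0, 0, 0], 0], [[0, 0, 0], [0, 0, 0], 0]]'

```text
time_s: 19.65
eef_pos: [430.7, -100.4, 103.1]
ee_rot: [0.001, 0.707, 0.707, 0.0]
force: [0.1, 0.1, -2.3]
grip_width: 0.377
grip_force: 60.3
```

```bash
python3 - <<'E'
from h import *
print(ray("side",239.7,260,6))
plan(430.7,-100.5,41)
E
```

```text
[ 431.57476934 -101.32693888    6.        ]
t 19.65 pos [ 430.7 -100.4  103.1] yaw 0.0 turn tool-z(90deg units) -0.000 (0.0 rows) then shift units [-5.000e-04  1.000e-04  3.103e-01] q6 -0.5 tilt [ 0.001 -0.001 -1.   ]
```

Call:
servo_tool --deltas '[[[0, 0, 0.1], [0, 0, 0], 0], [[0, 0, 0.1], [0, 0, 0], 0], [[0, 0, 0.06], [0, 0, 0], 0], [[0, 0, 0.03], [0, 0, 0], 0], [[0, 0, 0.015], [0, 0, 0], 0], [[0, 0, 0.008], [0, 0, 0], 0], [[0, 0, 0], [0, 0, 0], 0], [[0, 0, 0], [0, 0, 0], 0]]'

```text
time_s: 20.45
eef_pos: [430.4, -100.4, 40.2]
ee_rot: [0.0, 0.707, 0.707, 0.0]
force: [-0.1, -0.4, -2.5]
grip_width: 0.376
grip_force: 60.4
```

Lower about 1 mm more, release and rise.

Call:
servo_tool --deltas '[[[0, 0, 0.006], [0, 0, 0], 0], [[0, 0, 0], [0, 0, 0], 0], [[0, 0, 0], [0, 0, 0], 0.45], [[0, 0, 0], [0, 0, 0], 0.6], [[0, 0, 0], [0, 0, 0], 1], [[0, 0, 0], [0, 0, 0], 1], [[0, 0, 0], [0, 0, 0], 1], [[0, 0, -0.1], [0, 0, 0], 1]]'

```text
time_s: 21.25
eef_pos: [428.9, -99.8, 57.2]
ee_rot: [-0.002, 0.707, 0.707, -0.001]
force: [0.3, 0.1, 0.0]
grip_width: 0.995
grip_force: 0.0
```

Call:
servo_tool --deltas '[[[0, 0, -0.15], [0, 0, 0], 1], [[0, 0, -0.2], [0, 0, 0], 1], [[0, 0, -0.1], [0, 0, 0], 1], [[0, 0, 0], [0, 0, 0.092], 1], [[0, 0, 0], [0, 0, 0.092], 1], [[0, 0, 0], [0, 0, 0.092], 1], [[0, 0, 0], [0, 0, 0.092], 1], [[0, 0, 0], [0, 0, 0], 1]]'

```text
time_s: 22.05
eef_pos: [430.0, -100.3, 148.5]
ee_rot: [-0.0, 0.88, 0.476, -0.0]
force: [0.7, 0.6, 0.3]
grip_width: 1.001
grip_force: 0.0
```

```bash
python3 - <<'E'
from h import *
plan(435.3,278,100,-33.2)
E
```

```text
t 22.05 pos [ 430.  -100.3  148.5] yaw -33.2 turn tool-z(90deg units) 0.000 (0.0 rows) then shift units [ 1.597  -1.0136  0.2423] q6 0.08 tilt [-0.  0. -1.]
```

Call:
servo_tool --deltas '[[[0.16, -0.101, 0], [0, 0, 0], 1], [[0.16, -0.101, 0], [0, 0, 0], 1], [[0.16, -0.101, 0], [0, 0, 0], 1], [[0.16, -0.101, 0], [0, 0, 0], 1], [[0.16, -0.101, 0], [0, 0, 0], 1], [[0.16, -0.101, 0], [0, 0, 0], 1], [[0.16, -0.101, 0], [0, 0, 0], 1], [[0.16, -0.101, 0.05], [0, 0, 0], 1]]'

```text
time_s: 22.85
eef_pos: [434.9, 204.2, 139.3]
ee_rot: [0.0, 0.878, 0.479, 0.001]
force: [0.8, -0.3, 0.2]
grip_width: 1.002
grip_force: 0.0
```

Call:
servo_tool --deltas '[[[0.16, -0.101, 0.1], [0, 0, 0], 1], [[0.157, -0.104, 0.1], [0, 0, 0], 1], [[0, 0, 0.1], [0, 0, 0], 1], [[0, 0, 0.1], [0, 0, 0], 1], [[0, 0, 0], [0, 0, 0], 1], [[0, 0, 0], [0, 0, 0], 1]]'

```text
time_s: 23.45
eef_pos: [434.9, 277.9, 58.9]
ee_rot: [0.0, 0.879, 0.477, 0.0]
force: [-0.7, 0.8, 1.1]
grip_width: 1.005
grip_force: 0.0
```

```bash
python3 - <<'E'
from h import *
plan(435.3,278,4,-33.2)
E
```

```text
t 23.45 pos [434.9 277.9  58.9] yaw -33.0 turn tool-z(90deg units) 0.003 (0.0 rows) then shift units [0.0015 0.0013 0.2746] q6 0.92 tilt [ 0. -0. -1.]
```

Call:
servo_tool --deltas '[[[0, 0, 0.1], [0, 0, 0], 1], [[0, 0, 0.08], [0, 0, 0], 1], [[0, 0, 0.05], [0, 0, 0], 1], [[0, 0, 0.03], [0, 0, 0], 1], [[0, 0, 0.013], [0, 0, 0], 1], [[0, 0, 0], [0, 0, 0], 1], [[0, 0, 0], [0, 0, 0], 0], [[0, 0, 0], [0, 0, 0], 0]]'

```text
time_s: 24.25
eef_pos: [435.0, 278.0, 4.4]
ee_rot: [0.0, 0.879, 0.477, 0.0]
force: [0.4, -0.5, -1.1]
grip_width: 0.69
grip_force: 0.0
```

Call:
servo_tool --deltas '[[[0, 0, 0], [0, 0, 0], 0], [[0, 0, 0], [0, 0, 0], 0], [[0, 0, 0], [0, 0, 0], 0], [[0, 0, 0], [0, 0, 0], 0], [[0, 0, 0], [0, 0, 0], 0], [[0, 0, 0], [0, 0, 0], 0]]'

```text
time_s: 24.85
eef_pos: [434.9, 278.0, 4.4]
ee_rot: [0.0, 0.879, 0.476, 0.0]
force: [-1.8, -1.3, 4.8]
grip_width: 0.325
grip_force: 59.3
```

Call:
servo_tool --deltas '[[[0, 0, -0.03], [0, 0, 0], 0], [[0, 0, -0.1], [0, 0, 0], 0], [[0, 0, -0.15], [0, 0, 0], 0], [[0, 0, -0.15], [0, 0, 0.068], 0], [[0, 0, 0], [0, 0, 0.068], 0], [[0, 0, 0], [0, 0, 0], 0], [[0, 0, 0], [0, 0, 0], 0]]'

```text
time_s: 25.55
eef_pos: [434.3, 277.7, 89.4]
ee_rot: [-0.0, 0.924, 0.381, -0.001]
force: [-0.2, -0.0, -2.9]
grip_width: 0.324
grip_force: 59.7
```

```bash
python3 - <<'E'
from h import *
S=optics.capture("side"); cv2.imwrite("pics/h.png",S)
# elongated bright bar blob near hand, centroid vs TCP projection
p=telemetry.sense()['eef_pos']; q=proj("side",p); print("tcp px",q)
hsv=cv2.cvtColor(S,cv2.COLOR_BGR2HSV); x,y=map(int,q)
m=((hsv[...,1]<40)&(hsv[...,2]>120)).astype(np.uint8); m[:y-40]=0;m[y+40:]=0;m[:,:x-40]=0;m[:,x+40:]=0
n,l,st,ce=cv2.connectedComponentsWithStats(m)
for i in range(1,n):
    if st[i,4]>15: print(st[i],ce[i].round(1))
plan(429,82.5,80,-45.5)
E
```

```text
tcp px [186.12177157 150.32927409]
[212 143  11   5  17] [216.9 145.6]
t 25.6 pos [434.3 277.7  89.2] yaw -45.2 turn tool-z(90deg units) 0.004 (0.0 rows) then shift units [-0.7029  0.6778  0.0462] q6 1.13 tilt [-0.002 -0.001 -1.   ]
```

Call:
servo_tool --deltas '[[[-0.117, 0.113, 0], [0, 0, 0], 0], [[-0.117, 0.113, 0], [0, 0, 0], 0], [[-0.117, 0.113, 0], [0, 0, 0], 0], [[-0.117, 0.113, 0], [0, 0, 0], 0], [[-0.117, 0.113, 0], [0, 0, 0], 0], [[-0.117, 0.113, 0], [0, 0, 0], 0], [[0, 0, 0], [0, 0, 0], 0], [[0, 0, 0], [0, 0, 0], 0]]'

```text
time_s: 26.4
eef_pos: [430.0, 82.5, 89.5]
ee_rot: [-0.0, 0.925, 0.38, -0.0]
force: [0.2, -0.5, -2.4]
grip_width: 0.331
grip_force: 59.8
```

```bash
python3 - <<'E'
from h import *
S=optics.capture("side")
cv2.imwrite("pics/k.png",cv2.resize(S[130:280,140:340],None,fx=4,fy=4,interpolation=2))
plan(429,82.5,30,-45.5)
E
```

```text
t 26.45 pos [430.   83.1  89.6] yaw -45.3 turn tool-z(90deg units) 0.002 (0.0 rows) then shift units [-0.0056 -0.0016  0.298 ] q6 0.71 tilt [-0.001  0.    -1.   ]
```

Call:
servo_tool --deltas '[[[-0.005, -0.002, 0.08], [0, 0, 0], 0], [[0, 0, 0.08], [0, 0, 0], 0], [[0, 0, 0.06], [0, 0, 0], 0], [[0, 0, 0.04], [0, 0, 0], 0], [[0, 0, 0.02], [0, 0, 0], 0], [[0, 0, 0.015], [0, 0, 0], 0], [[0, 0, 0], [0, 0, 0], 0], [[0, 0, 0], [0, 0, 0], 0]]'

```text
time_s: 27.25
eef_pos: [429.5, 82.4, 31.2]
ee_rot: [0.0, 0.925, 0.38, 0.0]
force: [0.2, 0.3, -3.2]
grip_width: 0.325
grip_force: 59.7
```

Call:
servo_tool --deltas '[[[0, 0, 0.004], [0, 0, 0], 0], [[0, 0, 0.004], [0, 0, 0], 0], [[0, 0, 0], [0, 0, 0], 0], [[0, 0, 0], [0, 0, 0], 0]]'

```text
time_s: 27.65
eef_pos: [429.2, 82.3, 29.3]
ee_rot: [-0.0, 0.925, 0.38, 0.0]
force: [0.3, 0.3, -1.7]
grip_width: 0.321
grip_force: 59.7
```

Nearly touching (about 1 mm to go). Lower slightly, release, rise and clear away.

Call:
servo_tool --deltas '[[[0, 0, 0.005], [0, 0, 0], 0], [[0, 0, 0], [0, 0, 0], 0], [[0, 0, 0], [0, 0, 0], 0.4], [[0, 0, 0], [0, 0, 0], 0.6], [[0, 0, 0], [0, 0, 0], 1], [[0, 0, 0], [0, 0, 0], 1], [[0, 0, 0], [0, 0, 0], 1], [[0, 0, -0.1], [0, 0, 0], 1]]'

```text
time_s: 28.45
eef_pos: [427.9, 82.4, 47.0]
ee_rot: [-0.001, 0.925, 0.38, -0.002]
force: [0.3, -0.6, 1.3]
grip_width: 0.998
grip_force: 0.0
```

Call:
servo_tool --deltas '[[[0, 0, -0.2], [0, 0, 0], 1], [[0, 0, -0.2], [0, 0, 0], 1], [[0, 0, -0.2], [0, 0, 0], 1], [[0, 0, -0.1], [0, 0, 0], 1], [[0.2, 0, 0], [0, 0, 0], 1], [[0.2, 0, 0], [0, 0, 0], 1], [[0.2, 0, 0], [0, 0, 0], 1], [[0.2, 0, 0], [0, 0, 0], 1]]'

```text
time_s: 29.25
eef_pos: [543.9, 196.1, 188.2]
ee_rot: [0.0, 0.925, 0.38, -0.0]
force: [0.5, -0.5, 1.0]
grip_width: 0.999
grip_force: 0.0
```

Call:
servo_tool --deltas '[[[0.2, 0, 0], [0, 0, 0], 1], [[0.2, 0, 0], [0, 0, 0], 1], [[0.2, 0, 0], [0, 0, 0], 1], [[0.2, 0, 0], [0, 0, 0], 1], [[0, 0, 0], [0, 0, 0], 1], [[0, 0, 0], [0, 0, 0], 1], [[0, 0, 0], [0, 0, 0], 1], [[0, 0, 0], [0, 0, 0], 1]]'

```text
time_s: 30.05
eef_pos: [656.4, 306.6, 189.4]
ee_rot: [0.0, 0.925, 0.38, 0.0]
force: [-0.3, 0.0, 0.6]
grip_width: 0.999
grip_force: 0.0
```

```bash
python3 - <<'E'
from h import *
T=optics.capture("top");S=optics.capture("side"); cv2.imwrite("pics/T9.png",T);cv2.imwrite("pics/S9.png",S)
a=cv2.resize(T[150:285,140:410],(800,400),interpolation=2); b=cv2.resize(S[150:350,170:420],(250,200))
def t(im,u,v,w): return cv2.resize(im[int(v-w/2):int(v+w/2),int(u-w/2):int(u+w/2)],(200,200),interpolation=2)
row=np.hstack([t(S,212,213,60),t(S,256,178,60),t(S,240,252,60),t(S,363,305,76)])
cv2.imwrite("pics/end.png",np.vstack([a,row])); plan(0,0,0)
E
```

```text
t 30.15 pos [656.6 306.7 189.3] yaw -45.4 turn tool-z(90deg units) -0.000 (0.0 rows) then shift units [-3.4135 -1.2152  0.9466] q6 1.07 tilt [ 0.001  0.    -1.   ]
```

View pics/end.png

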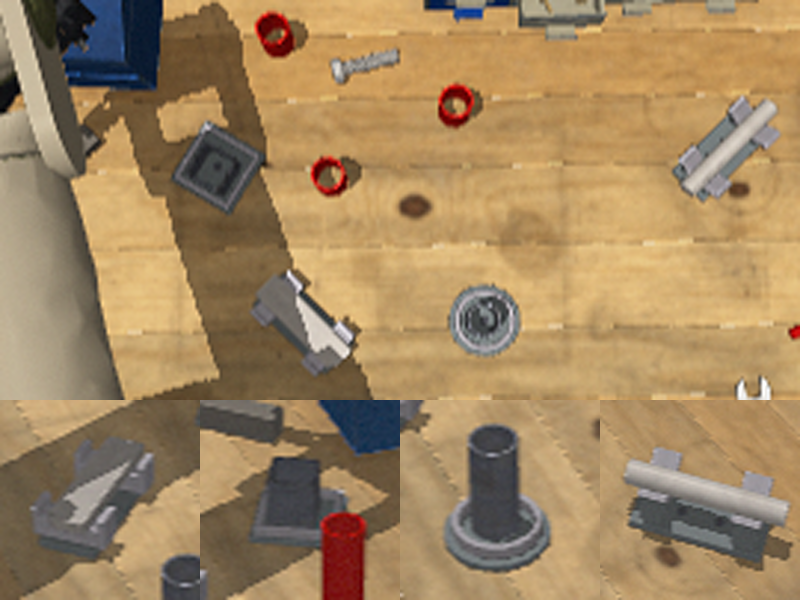

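All four pieces look seated in the end view: the flat bar in the forks, the square tube in its pocket, the round tube in its pocket, and the round bar centred in the Vs. The gripper is clear of everything, so I'm handing in.

```bash
python3 -c "
from rig import ctrl
print(ctrl.finish_job())"
```

```text
the job is handed in; nothing more can be done
None
```

I set all four pieces out on their own rests, let go of them, and handed the job in at about 30 s; the final pictures show them seated, but the hand-in returned no verdict.

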